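Find the loose foot of the bin unit with a packer and pack it

TASK

The blue tilt-out bin unit rocks, because one of its three front feet stands clear of the chipped concrete while the other two are down too tight to take a packer. Take the thinner of the two packers from the grey tray and feel for the clear foot by sliding its nose, flat on the sill and square to the unit, in under the middle of each front foot from the front; where it jams, draw it out and try another foot. Where it slides in, push it fully home until its stop meets the foot, let go and leave it there; set the lantern aside, upright on the sill, if it is in your way, and leave everything else where it is.

Things in the scene. Friction and masses are not known exactly. Their poses are not given: they have to be found in the camera images.
- unit: blue tilt-out bin unit, heavy, does not shift: four closed bins in a housing 460 wide x 100 deep, top at 142 and underside at 30 mm above the sill. Origin at sill level under the middle of its front face; x into the unit, away from the robot, y along the front, z up. Bin lips stand 9 mm out of the face; bins tip out if pulled. Front feet: see the foot points.
- foot_right (a point): front foot at the unit's y = -180 mm: point at sill level below the front edge (unit x = -4) of its disc, 32 mm across, 8 mm thick, centre at unit x = +12. The three front feet look alike. The sole of one, which changes, is 6.7 to 7.3 mm above the sill; those of the other two 0 to 2.2 mm, so the thin packer jams there at its nose. Which is which must be felt.
- foot_mid (a point): the same point of the middle front foot, at the unit's y = 0. Axes as the unit's.
- foot_left (a point): the same point of the front foot at the unit's y = +180 mm. Fully home under the clear foot, the thin packer's origin is at this point of that foot.
- packer_thin: beech packer: plate 122 x 40 x 5 mm, from x = -80 (tail) to +42 (nose, last 10 mm bevelled on top down to 2 mm). Origin: underside, below the stop (front end of the finger rib); x to the nose, z up. Rib on the plate, 12 mm wide: 12 mm tall at x 0 to -42, 35 mm tall at x -40 to -80 (pinch there). The thinner one, 40 mm high in all, about 50 g.
- packer_nose (a point): tip of the thin packer's nose, middle of its lower edge: 42 mm ahead of the thin packer's origin along its x.
- packer_thick: beech packer: plate 122 x 40 x 10 mm, from x = -80 (tail) to +42 (nose, last 10 mm bevelled on top down to 7 mm). Origin: underside, below the stop (front end of the finger rib); x to the nose, z up. Rib on the plate, 12 mm wide: 12 mm tall at x 0 to -42, 35 mm tall at x -40 to -80 (pinch there). Too thick for any foot; stays in the tray.
- tray: grey plastic tray, fixed, 158 x 184 mm outside (its x by y), walls 4 mm thick, 25 mm high, floor 4 mm thick. A divider along its x, 22 mm high, makes two compartments of 150 x 86 mm; a packer lies flat in each, along the tray's x, nose to its +x; which is in which changes. Origin on the sill under its centre.
- lantern: cylindrical LED lantern with a small press-button on its top, 60 mm across, 117 mm tall, grey cap 60 mm across from 91 to 113 mm up, 280 g; stands before the unit, often in front of a foot, and may be set aside upright. Origin: centre of its underside.
- pliers: bystander: compact pliers with grey plastic handles lying flat, about 137 long (x, jaws to +x) x 48 wide x 12 mm high, midway between the right and the middle front foot before the unit. Origin: on the sill, about the middle.
- bangle_stand: bystander: glass stand with glass bangles on it, 72 mm across, 152 mm tall, beyond the tray. Origin: centre of its underside.
- soap_dish: bystander: aluminium soap dish with a bar of soap, 84 x 120 (its x by y) x 26 mm high, within 0.25 rad of square to the base axes, on the robot's side of the unit. Origin: centre of its underside.

How it is judged:
By the outcome, as a careful person would: the job done as asked, in the order asked, and still so for the second after the job is handed in, with the robot touching nothing.
It also fails if it takes over 72 s, if anything falls off the work surface, if the arm or the gripper's body presses on something with over 40 N, if the wrist force passes 120 N, or if a joint passes its speed limit or range.

ROBOT

A 7-joint arm with a two-finger parallel gripper is mounted at the origin on the work surface. World frame = base frame: x ahead of the robot, y to its left, z up, the work surface at z = 0. Lengths are in m, angles in rad, forces in N, time in s.
With the tool pointing down it reaches from about 0.4 to 0.9 m from the base axis. Payload 5.6 kg.
Tool frame: the origin (TCP) lies between the finger pads; the fingertips stand robot.tip_extent ahead of it and the grasp point (between the pads) lies 5 mm behind it (robot.tip_extent is the distance from the TCP to the fingertips, in m); y points along the fingers, x is the direction in which the jaws open and shut, and the axes are right-handed (so a half turn about y gives the same grasp; the last joint's range is limited). The gripper opens to 92 mm and grips with 3 to 60 N. Pads are 20 mm wide; open, the fingers measure 128 mm over their backs; the gripper's body (75 mm by 189 mm) begins 69 mm behind the grasp point.
Start: joints at [-1.209, 0.468, -0.012, 1.603, 0.006, 1.071, -0.056], TCP at [0.256, 0.597, 0.229] pointing down, gripper open.
Joint ranges: [-2.53, 2.53], [-0.31, 2.02], [-1.57, 1.55], [0.28, 2.44], [-1.29, 4.43], [0.15, 1.84], [-2.92, 2.92]. Speed limits (rad/s): [2.57, 2.57, 3.14, 3.14, 3.14, 3.14, 3.14].

INTERFACE

Orientations are given as a rotation vector (axis times angle).
In Python, from rig import robot gives the robot as it stands.
- The arm moves only by the tool play_rows, never from a script. Its argument "motion" is a list of rows, each a list of 6 numbers: the shift along the tool's x, y, z normalised to -1 to 1, where 1 is 0.3 m, then the turn, a rotation vector about the tool's x, y, z normalised to -1 to 1, where 1 is 90 degrees. A call has exactly 10 rows; each row is the pose to reach, as a shift and turn from the pose commanded when the call began, along the tool's axes at that moment; what a row does not reach only later rows make up. A row lasts 1/8 s, in which the tool goes at most 62.5 mm and 10.7 degrees, less where a joint would pass 70% of its speed; a pose out of reach is approached as far as the arm can. A call with a number of a shift or a turn outside -1 to 1 is refused whole. A call with a gripper value outside its range is refused whole. "fingers" is the opening, from -1 (shut) to 1 (fully open), set as the call begins (left out, the last holds). The fingers move at their own pace and stop on an object; "force" is the grip in N (left out, the last holds). Time passes only in rows, so rows that repeat a pose let the fingers close, or fill a call up. It gives the time, the measured TCP pose, the force and the opening at its end, in the units of the state.
- robot.get_state(): the state, without advancing time (a new reading comes with each control period).
- robot.get_image(name): name is "scene" or "top"; returns the picture (400x640x3 uint8, red, green, blue); there is no depth.
- robot.camera_info(name): a dict with "intrinsics" (3x3 intrinsics, pixels), "R" (3x3) and "t" (3): a world point X has camera coordinates R X + t. Camera axes: x right, y down, z forward; pixel columns grow to the right and rows downward; lengths in m; the calibration is good to about 2 mm. A picture is of the moment at which its call begins. camera_info takes no time and is no camera call.
- robot.finish_job(): hands the job in, once; it reports no verdict.
The state is a dict: "clock": time; "qpos": joint angles; "joint_velocities": joint speeds; "joint_efforts": joint torques, N m; "eef_pos": TCP position; "ee_rot": TCP orientation; "contact_force": force on the tool from outside, world axes, zero at the start; "ft_torque": the same for the moment, N m; "gripper_width": finger opening in m.
Only numpy, scipy, OpenCV 4.12 (cv2) and the standard library are available. Lean on these libraries where they do the work, as an engineer would, in place of code of your own. Each camera call takes 0.05 s, during which the arm holds its last target. There are 200 camera calls.

## Working session

There is one attempt and no reset: what is moved stays moved. The work goes in short steps, Python scripts to look and compute and a tool call to move; the robot and the scene stay as the last step left them, time stands still between calls to the robot, and variables do not carry over. Pictures are saved under pics/ and viewed, about 8 in all and at most 12, crops included, and the job is handed in when it is done.

Besides the shell and the picture viewer there is one more tool, called as name(argument=value, ...) on one line, values as JSON. play_rows: Moves the arm, as the interface text tells. Scaled input: -1 to 1 covers 0.3 m each way for a shift and 90 degrees each way for a turn. Its arguments: {"type":"object","properties":{"motion":{"type":"array"},"fingers":{"type":"number"},"force":{"type":"number"}},"required":["motion"]}

```bash
ls; mkdir -p pics; python3 - <<'E'
from rig import robot
import cv2,numpy as np
for n in("scene","top"):
    im=robot.get_image(n);cv2.imwrite(f"pics/{n}0.png",im[:,:,::-1])
    c=robot.camera_info(n);print(n,np.round(c["intrinsics"],1).tolist(),np.round(c["R"],3).tolist(),np.round(c["t"],3).tolist(), np.round(-np.array(c["R"]).T@c["t"],3))
s=robot.get_state();print(s);print(robot.tip_extent)
E
```

```text
pics
scene [[481.5, 0.0, 330.7], [0.0, 481.5, 192.8], [0.0, 0.0, 1.0]] [[0.425, -0.905, -0.007], [-0.863, -0.403, -0.306], [0.274, 0.136, -0.952]] [-0.262, 0.449, 1.229] [ 0.162 -0.223  1.305]
top [[366.5, 0.0, 321.5], [0.0, 366.5, 207.9], [0.0, 0.0, 1.0]] [[0.022, -1.0, 0.01], [-0.998, -0.023, -0.064], [0.064, -0.008, -0.998]] [-0.027, 0.535, 0.773] [ 0.485 -0.008  0.806]
{'clock': 0.1, 'qpos': array([-1.20901041,  0.46826225, -0.01161739,  1.60347679,  0.00599442,
        1.07140636, -0.05630303]), 'joint_velocities': array([ 0.00022561, -0.00289138,  0.00085334, -0.00144845,  0.00107277,
       -0.00160869,  0.00170556]), 'joint_efforts': array([ 1.40825687e-03, -5.21638155e+01, -1.23153653e-02, -2.44364154e+01,
       -5.68319543e-02,  1.41661288e-02,  7.07110803e-05]), 'eef_pos': array([0.2558466 , 0.59701232, 0.22777568]), 'ee_rot': array([-1.37489202, -0.90515291,  0.90714374]), 'contact_force': array([ 0.39806592, -0.04452881, -0.21509181]), 'ft_torque': array([-0.01232238, -0.00130203, -0.02281547]), 'gripper_width': 0.0921697589472768}
0.014
```

View pics/scene0.png

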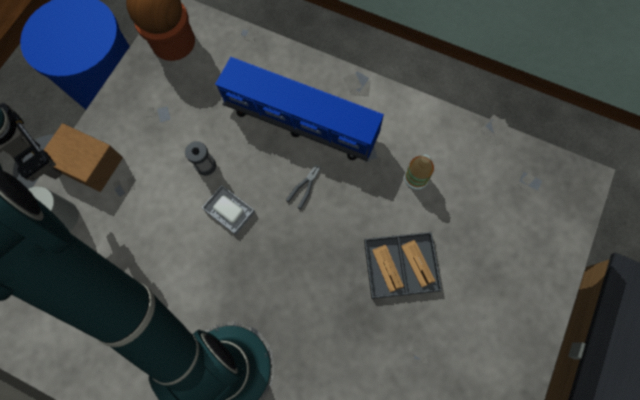

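View pics/top0.png

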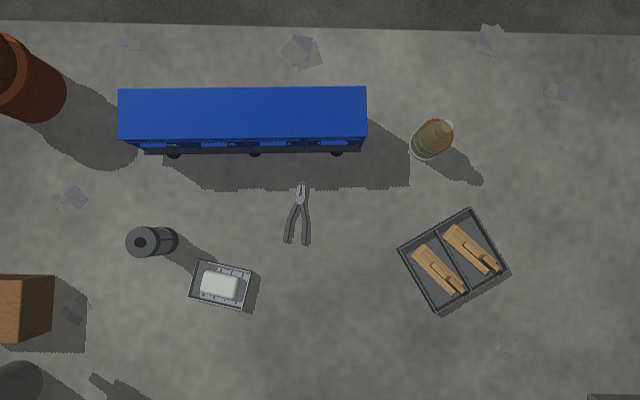

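```bash
cat > h.py <<'E'
import numpy as np,cv2
from rig import robot
C={n:robot.camera_info(n) for n in("scene","top")}
def ray(n,p):
    c=C[n];R=np.array(c["R"]);d=R.T@np.linalg.inv(c["intrinsics"])@[p[0],p[1],1.];return -R.T@np.array(c["t"]),d
def onz(n,p,z):
    o,d=ray(n,p);return o+d*(z-o[2])/d[2]
def tri(pt,ps):
    A=[];b=[]
    for n,p in(("top",pt),("scene",ps)):
        o,d=ray(n,p);d=d/np.linalg.norm(d);P=np.eye(3)-np.outer(d,d);A.append(P);b.append(P@o)
    return np.linalg.lstsq(np.vstack(A),np.hstack(b),rcond=None)[0]
def proj(n,X):
    c=C[n];q=np.array(c["intrinsics"])@(np.array(c["R"])@X+c["t"]);return q[:2]/q[2]
E
python3 - <<'E'
import cv2,numpy as np
t=cv2.imread("pics/top0.png");s=cv2.imread("pics/scene0.png")
def crop(im,x,y,w,h,k):
    c=cv2.resize(im[y:y+h,x:x+w],None,fx=k,fy=k,interpolation=cv2.INTER_CUBIC);c=cv2.convertScaleAbs(c,alpha=1.6,beta=15)
    for i in range(0,w,10):
        cv2.line(c,(i*k,0),(i*k,4 if i%50 else 12),(0,255,255),1)
        if (x+i)%20==0: cv2.putText(c,str(x+i),(i*k,14),0,.35,(0,255,255))
    for i in range(0,h,10):
        if (y+i)%20==0: cv2.putText(c,str(y+i),(0,i*k+4),0,.35,(0,255,255))
    return c
a=crop(t,390,200,130,120,3);b=crop(s,350,225,100,90,4)
c=crop(t,110,80,260,80,3)
o=np.zeros((600,800,3),np.uint8)
o[:360,:390]=a;o[:360,400:800]=b;o[360:600,:780]=c
cv2.imwrite("pics/c1.png",o)
E
```

```text
(no output)
```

View pics/c1.png

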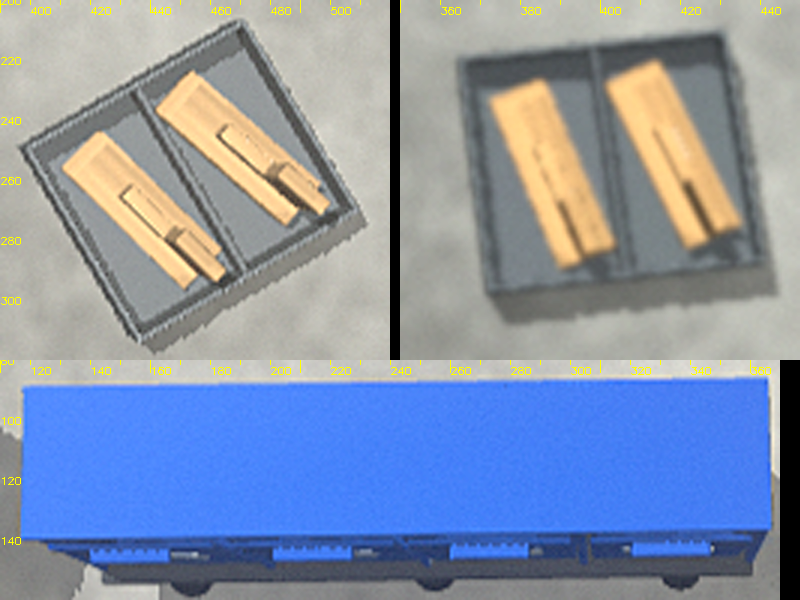

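```bash
python3 - <<'E'
import cv2,numpy as np
t=cv2.imread("pics/top0.png");s=cv2.imread("pics/scene0.png")
def crop(im,x,y,w,h,k):
    c=cv2.resize(im[y:y+h,x:x+w],None,fx=k,fy=k,interpolation=cv2.INTER_LINEAR);c=cv2.convertScaleAbs(c,alpha=1.4,beta=0)
    for i in range(0,w,5):
        cv2.line(c,(i*k,0),(i*k,5 if i%10 else 10),(0,255,255),1)
        if i%10==0: cv2.putText(c,str(x+i),(i*k,14),0,.35,(0,255,255))
    for i in range(0,h,5):
        cv2.line(c,(0,i*k),(5,i*k),(0,255,255),1)
        if i%10==0: cv2.putText(c,str(y+i),(0,i*k+4),0,.35,(0,255,255))
    return c
o=np.zeros((600,800,3),np.uint8)
def put(c,x,y):o[y:y+c.shape[0],x:x+c.shape[1]]=c
put(crop(t,425,255,48,44,8),0,0);put(crop(t,460,240,50,36,8),400,0)
put(crop(s,380,265,30,30,8),0,355);put(crop(s,408,262,34,30,8),250,355)
cv2.imwrite("pics/c2.png",o)
E
```

```text
(no output)
```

View pics/c2.png

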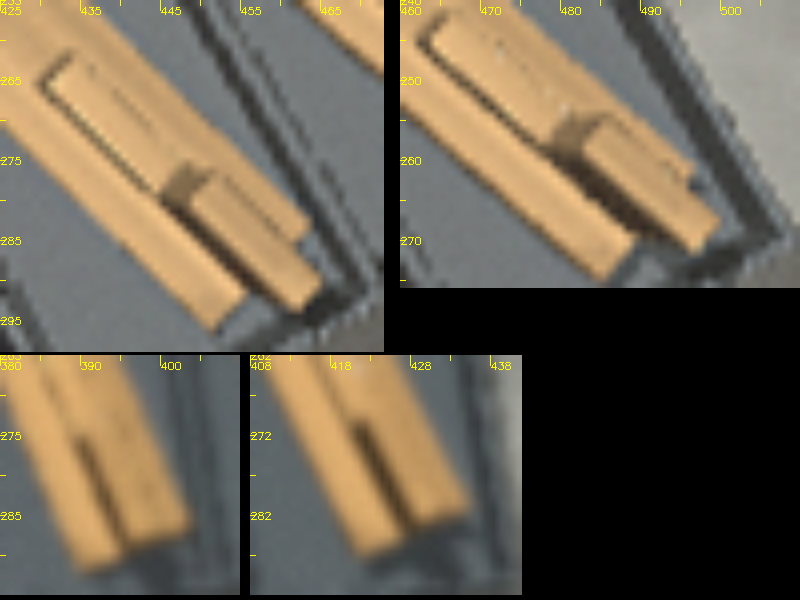

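```bash
python3 - <<'E'
from h import *
np.set_printoptions(precision=4,suppress=True)
print("rib tail-left A",tri((462.3,293.6),(395.9,288.6)),"B",tri((497.1,271.4),(428.1,283.5)))
print("plate tail-left A",tri((451.8,296.2),(391,292)),"B",tri((486,275.2),(421.8,287.2)))
# widths in each plane
for nm,z,P in (("A",.044,[(449.1,279.4),(451.25,276.25),(462.5,293.75),(465.25,290)]),("B",.049,[(483.1,258.75),(485.6,254.4),(497.25,271.5),(500,267.5)])):
    print(nm,[onz("top",p,z)[:2] for p in P])
# tray rim corners from both views z=.025
T=[(390+22/3,200+148/3),(390+242/3,200+20/3),(390+366/3,200+221/3),(390+140/3,200+343/3)]
S=[(350+57/4,225+60/4),(350+325/4,225+32/4),(350+367/4,225+265/4),(350+90/4,225+292/4)]
T3=np.array([onz("top",p,.025) for p in T]);S3=np.array([onz("scene",p,.025) for p in S])
for n,Q in(("top",T3),("scene",S3)):
    e=(Q[1]-Q[2])+(Q[0]-Q[3]);print("tray",n,Q[:,:2].tolist(),Q.mean(0),np.arctan2(e[1],e[0]),np.linalg.norm(Q[1]-Q[2]),np.linalg.norm(Q[0]-Q[1]))
print("tray tri",[tri(a,b) for a,b in zip(T,S)])
# unit
for p in[(118,139.5),(366,137),(118,88.5),(366,86.5)]: print("unit top",onz("top",p,.142))
for p in[(110+193/3,80+597/3-120),(110+436/3,80+590/3-120),(110+681/3,80+588/3-120)]: print("foot",onz("top",p,.004)) 
# plate corners
for z,P in((.009,[(411.3,255),(424.3,244.3),(451.9,296.25)]),(.014,[(442.3,237.3),(454.3,223.7),(486,275.4)])):
    print("plate",[onz("top",p,z)[:2] for p in P])
E
```

```text
rib tail-left A [ 0.3622 -0.3072  0.0444] B [ 0.4091 -0.3771  0.0489]
plate tail-left A [ 0.3523 -0.2996  0.0103] B [ 0.3983 -0.3688  0.0184]
A [array([ 0.3917, -0.2813]), array([ 0.3982, -0.2858]), array([ 0.363, -0.309]), array([ 0.3708, -0.3147])]
B [array([ 0.4359, -0.3498]), array([ 0.4449, -0.3551]), array([ 0.4105, -0.3789]), array([ 0.4187, -0.3847])]
tray top [[0.45031191981783564, -0.17784098734870626], [0.5447416544965983, -0.33459491286849774], [0.4042053270399474, -0.42204306970076216], [0.3161218303426189, -0.26189286871149436]] [ 0.4288 -0.2991  0.025 ] 0.5580652359445709 0.16552232317232418 0.18299936600263358
tray scene [[0.4474765062694221, -0.17939547166999759], [0.5422512826453655, -0.33629994861361207], [0.40852025994741425, -0.41842809696409416], [0.3157539947001694, -0.26139754884198957]] [ 0.4285 -0.2989  0.025 ] 0.5537676555333746 0.15693635392514618 0.18330650049046085
tray tri [array([ 0.4497, -0.1794,  0.0165]), array([ 0.5449, -0.3372,  0.0179]), array([ 0.4058, -0.4163,  0.0366]), array([ 0.3159, -0.2616,  0.0251])]
unit top [0.6441 0.3607 0.142 ]
unit top [ 0.6599 -0.0928  0.142 ]
unit top [0.7394 0.3662 0.142 ]
unit top [ 0.7551 -0.0915  0.142 ]
foot [0.6368 0.3115 0.004 ]
foot [0.6462 0.1336 0.004 ]
foot [ 0.6521 -0.0468  0.004 ]
plate [array([ 0.438 , -0.2117]), array([ 0.4617, -0.2399]), array([ 0.3516, -0.2999])]
plate [array([ 0.4778, -0.2774]), array([ 0.5078, -0.3034]), array([ 0.3982, -0.3717])]
```

```bash
cat >> h.py <<'E'
from scipy.spatial.transform import Rotation as Ro
def go(p,yaw,way=()):
    """rows (normalised) from the present pose to TCP p with tool down, tool y at world angle yaw"""
    s=robot.get_state();R0=Ro.from_rotvec(s["ee_rot"]);p0=s["eef_pos"]
    y=np.array([np.cos(yaw),np.sin(yaw),0]);z=np.array([0,0,-1.]);R1=Ro.from_matrix(np.c_[np.cross(y,z),y,z])
    t=(R0.inv()*R1).as_rotvec()/(np.pi/2)
    print("at",p0.round(4),"q",s["qpos"].round(2),"F",s["contact_force"].round(1),"w",s["gripper_width"].round(4),"t",round(s["clock"],2))
    for q in list(way)+[p]: print("shift",(R0.inv().apply(np.array(q)-p0)/.3).round(4).tolist())
    print("turn",t.round(4).tolist(),"rows turn",np.linalg.norm(t)*90/10.7,"rows move",np.linalg.norm(np.array(p)-p0)/.0625)
E
python3 - <<'E'
from h import *
np.set_printoptions(precision=3,suppress=True)
print(Ro.from_rotvec(robot.get_state()["ee_rot"]).as_matrix())
print("lantern cap ctr top",onz("top",(140,242),.113),"base?",onz("top",(168,240),0), "scene top",onz("scene",(196,150),.113),"base",onz("scene",(206,165),0))
print("pliers",onz("top",(300,185),.006),onz("top",(289,243),.006),onz("top",(307,243),.006))
print("soap",[onz("top",p,.026)[:2] for p in[(196,260),(252,270),(189,297),(244,312)]])
print("stand base",onz("top",(425,150),0), onz("scene",(418,182),0))
for yw in(.79-np.pi,.79): go((.381,-.297,.2),yw,[(.55,.2,.25)])
E
```

```text
[[ 0.394 -0.001 -0.919]
 [ 0.919 -0.001  0.394]
 [-0.002 -1.    -0.   ]]
lantern cap ctr top [0.457 0.325 0.113] base? [0.459 0.318 0.   ] scene top [0.461 0.326 0.113] base [0.461 0.328 0.   ]
pliers [0.585 0.033 0.006] [0.458 0.054 0.006] [0.459 0.015 0.006]
soap [array([0.419, 0.247]), array([0.4  , 0.129]), array([0.342, 0.258]), array([0.313, 0.142])]
stand base [ 0.671 -0.243  0.   ] [ 0.673 -0.249  0.   ]Traceback (most recent call last):
  File "<stdin>", line 8, in <module>
  File "h.py", line 21, in go
    print("at",p0.round(4),"q",s["qpos"].round(2),"F",s["contact_force"].round(1),"w",s["gripper_width"].round(4),"t",round(s["clock"],2))
                                                                                      ^^^^^^^^^^^^^^^^^^^^^^^^
AttributeError: 'float' object has no attribute 'round'
```

```bash
python3 - <<'E'
s=open("h.py").read()
s=s.replace('s["gripper_width"].round(4)','round(float(s["gripper_width"]),4)')
s=s.replace('y=np.array([np.cos(yaw),np.sin(yaw),0]);z=np.array([0,0,-1.]);R1=Ro.from_matrix(np.c_[np.cross(y,z),y,z])','x=np.array([np.cos(yaw),np.sin(yaw),0]);y=np.array([0,0,-1.]);R1=Ro.from_matrix(np.c_[x,y,np.cross(x,y)])').replace("tool down, tool y","fingers down, tool x (jaws)")
open("h.py","w").write(s)
E
python3 -c "
from h import *
go((.55,.12,.25),.2)"
```

```text
at [0.2558 0.597  0.2278] q [-1.21  0.47 -0.01  1.6   0.01  1.07 -0.06] F [ 0.4 -0.  -0.2] w 0.0922 t 0.1
shift [-1.0754, -0.0723, -1.5275]
turn [0.0005, 0.6149, -0.0009] rows turn 5.172438386169139 rows move 8.973716565612268
```

play_rows(motion=[[-0.1,-0.02,-0.2,0,0.1,0],[-0.2,-0.04,-0.4,0,0.2,0],[-0.3,-0.07,-0.6,0,0.3,0],[-0.4,-0.07,-0.75,0,0.4,0],[-0.5,-0.07,-0.87,0,0.5,0],[-0.6,-0.07,-0.95,0,0.6,0],[-0.7,-0.07,-1,0,0.65,0],[-0.85,-0.07,-1,0,0.7,0],[-1,-0.07,-1,0,0.75,0],[-1,-0.07,-1,0,0.75,0]], fingers=1)

```text
clock: 1.35
eef_pos: [0.4126, 0.2008, 0.2495]
ee_rot: [-1.571, 0.013, -0.012]
contact_force: [-0.1, 0.7, -0.5]
gripper_width: 0.0921
```

```bash
python3 -c "
from h import *
go((.381,-.297,.12),-.78,[(.5,-.05,.2)])"
```

```text
at [0.4126 0.2008 0.2495] q [-0.85  0.11  0.36  2.05 -0.05  0.99 -0.49] F [-0.1  0.7 -0.5] w 0.0921 t 1.35
shift [0.3048, 0.1648, -0.8314]
shift [-0.0784, 0.4318, -1.661]
turn [0.0002, 0.4863, -0.0006] rows turn 4.090731953507437 rows move 8.246315021997434
```

play_rows(motion=[[0.1,0.05,-0.15,0,0.05,0],[0.2,0.1,-0.33,0,0.1,0],[0.25,0.15,-0.52,0,0.2,0],[0.25,0.15,-0.7,0,0.3,0],[0.2,0.15,-0.85,0,0.4,0],[0.15,0.15,-1,0,0.45,0],[0.05,0.15,-1,0,0.4863,0],[0,0.15,-1,0,0.4863,0],[-0.05,0.15,-1,0,0.4863,0],[-0.05,0.15,-1,0,0.4863,0]], fingers=0)

```text
clock: 2.6
eef_pos: [0.3949, -0.0955, 0.2048]
ee_rot: [-1.484, 0.605, -0.605]
contact_force: [0.1, -0.1, 0.2]
gripper_width: 0.0461
```

```bash
python3 -c "
from h import *
go((.381,-.297,.0395),-.78,[(.381,-.297,.08)])"
```

```text
at [ 0.3949 -0.0955  0.2048] q [-0.5   0.07  0.7   2.22 -0.06  0.87 -0.54] F [ 0.1 -0.1  0.2] w 0.0461 t 2.6
shift [0.4364, 0.4154, -0.5133]
shift [0.4364, 0.5504, -0.5134]
turn [-0.0007, 0.004, -0.0] rows turn 0.033755954851467054 rows move 4.1762218711582895
```

play_rows(motion=[[0.11,0.1,-0.13,0,0,0],[0.22,0.2,-0.26,0,0,0],[0.33,0.3,-0.39,0,0,0],[0.4364,0.38,-0.5134,0,0.004,0],[0.4364,0.42,-0.5134,0,0.004,0],[0.4364,0.46,-0.5134,0,0.004,0],[0.4364,0.5,-0.5134,0,0.004,0],[0.4364,0.53,-0.5134,0,0.004,0],[0.4364,0.55,-0.5134,0,0.004,0],[0.4364,0.55,-0.5134,0,0.004,0]])

```text
clock: 3.85
eef_pos: [0.3806, -0.2975, 0.0394]
ee_rot: [-1.483, 0.611, -0.611]
contact_force: [-1.1, -0.1, 0.5]
gripper_width: 0.046
```

```bash
python3 - <<'E'
from h import *
go((.381,-.297,.0395),-.78)
t=robot.get_image("top");s=robot.get_image("scene")
a=cv2.resize(t[200:320,390:520],None,fx=3,fy=3);b=cv2.resize(s[225:315,350:450],None,fx=4,fy=4)
cv2.imwrite("pics/g1.png",cv2.convertScaleAbs(np.hstack([a,b]),alpha=1.5)[:,:,::-1])
E
```

```text
at [ 0.3806 -0.2975  0.0394] q [ 0.12  0.55  0.59  2.16 -0.56  0.58  0.33] F [-1.1 -0.1  0.5] w 0.046 t 3.85
shift [-0.0003, -0.0002, 0.0022]
turn [-0.0001, -0.0012, -0.0002] rows turn 0.009918618394514824 rows move 0.010813216070084484
```

View pics/g1.png

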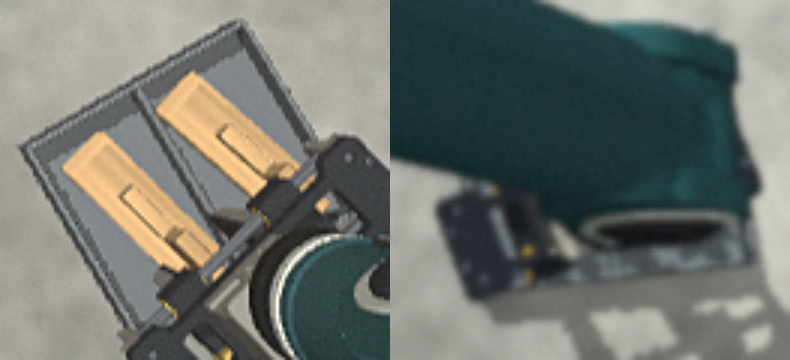

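play_rows(motion=[[0,0,0,0,0,0],[0,0,0,0,0,0],[0,0,0,0,0,0],[0,0,0,0,0,0],[0,0,0,0,0,0],[0,-0.02,0,0,0,0],[0,-0.05,0,0,0,0],[0,-0.1,0,0,0,0],[0,-0.2,0,0,0,0],[0,-0.3,0,0,0,0]], fingers=-1, force=30)

```text
clock: 5.2
eef_pos: [0.3807, -0.2984, 0.1314]
ee_rot: [-1.483, 0.611, -0.613]
contact_force: [-0.4, 0.2, -0.5]
gripper_width: 0.0117
```

```bash
python3 - <<'E'
from h import *
yu=.038
f=np.array([.652,-.047]); u=np.array([np.cos(yu),np.sin(yu)])
p=f-u*(.042+.06+.012)
print(p)
go((*p,.10),yu-np.pi/2,[(.43,-.15,.16)])
E
```

```text
[ 0.5380823  -0.05133096]
at [ 0.3807 -0.2984  0.1314] q [-0.02  0.39  0.75  2.12 -0.38  0.76  0.19] F [-0.4  0.2 -0.5] w 0.0117 t 5.2
shift [-0.2324, -0.0955, 0.4666]
shift [-0.2092, 0.1046, 0.9538]
turn [-0.0004, 0.4774, 0.0009] rows turn 4.01590881734604 rows move 4.714055351568462
```

play_rows(motion=[[-0.02,0,0.1,0,0.05,0],[-0.05,0,0.22,0,0.12,0],[-0.09,0,0.36,0,0.2,0],[-0.13,0,0.52,0,0.28,0],[-0.16,0,0.68,0,0.36,0],[-0.19,0.02,0.84,0,0.42,0],[-0.2092,0.06,0.9538,0,0.4774,0],[-0.2092,0.12,0.9538,0,0.4774,0],[-0.2092,0.2,0.9538,0,0.4774,0],[-0.2092,0.2,0.9538,0,0.4774,0]])

```text
clock: 6.45
eef_pos: [0.5363, -0.0516, 0.069]
ee_rot: [-1.229, 1.183, -1.181]
contact_force: [-0.3, -0.0, 0.1]
gripper_width: 0.0118
```

```bash
python3 - <<'E'
from h import *
go((.5381,-.0513,.0375),.038-np.pi/2)
t=robot.get_image("top")
x,y,w,h,k=280,110,120,120,5
c=cv2.convertScaleAbs(cv2.resize(t[y:y+h,x:x+w],None,fx=k,fy=k,interpolation=cv2.INTER_CUBIC),alpha=1.7,beta=15)[:,:,::-1].copy()
for i in range(0,w,10): cv2.putText(c,str(x+i),(i*k,10),0,.35,(0,255,255));cv2.putText(c,str(y+i),(0,i*k+4),0,.35,(0,255,255));cv2.line(c,(i*k,12),(i*k,16),(0,255,255))
cv2.imwrite("pics/n1.png",c)
E
```

```text
at [ 0.5363 -0.0516  0.069 ] q [-0.57  0.63  0.79  2.02 -0.65  0.76 -0.91] F [-0.3 -0.   0.1] w 0.0118 t 6.45
shift [-0.0009, 0.1048, 0.0064]
turn [0.0016, -0.0003, 0.0002] rows turn 0.01396059323907642 rows move 0.5040780552497848
```

View pics/n1.png

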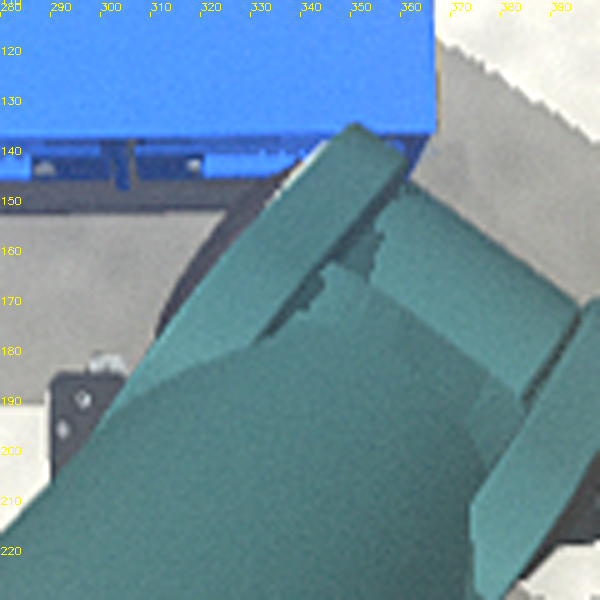

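play_rows(motion=[[0,0.03,0.003,0.001,0,0],[0,0.06,0.0064,0.0016,0,0],[-0.0009,0.085,0.0064,0.0016,0,0],[-0.0009,0.1,0.0064,0.0016,0,0],[-0.0009,0.105,0.0064,0.0016,0,0],[-0.0009,0.107,0.0064,0.0016,0,0],[-0.0009,0.109,0.0064,0.0016,0,0],[-0.0009,0.11,0.0064,0.0016,0,0],[-0.0009,0.11,0.0064,0.0016,0,0],[-0.0009,0.11,0.0064,0.0016,0,0]])

```text
clock: 7.75
eef_pos: [0.5397, -0.0503, 0.0367]
ee_rot: [-1.225, 1.179, -1.182]
contact_force: [-0.6, 0.1, 0.0]
gripper_width: 0.0119
```

```bash
python3 - <<'E'
from h import *
go((.5381,-.0513,.023),.038-np.pi/2)
print(proj("scene",np.array([.64,-.047,.005])))
t=robot.get_image("scene")
x,y,w,h,k=300,100,120,110,5
c=cv2.convertScaleAbs(cv2.resize(t[y:y+h,x:x+w],None,fx=k,fy=k,interpolation=cv2.INTER_CUBIC),alpha=1.7,beta=15)[:,:,::-1].copy()
for i in range(0,w,10): cv2.putText(c,str(x+i),(i*k,10),0,.35,(0,255,255));cv2.putText(c,str(y+i),(0,i*k+4),0,.35,(0,255,255));cv2.line(c,(i*k,12),(i*k,16),(0,255,255))
cv2.imwrite("pics/n2.png",c)
E
```

```text
at [ 0.5397 -0.0503  0.0367] q [-0.53  0.68  0.73  2.03 -0.71  0.7  -0.87] F [-0.6  0.1  0. ] w 0.0119 t 7.75
shift [0.0031, 0.0455, -0.0054]
turn [-0.0017, 0.0004, -0.0] rows turn 0.014549273612412698 rows move 0.22051210147397743
[349.0041439  163.23964276]
```

View pics/n2.png

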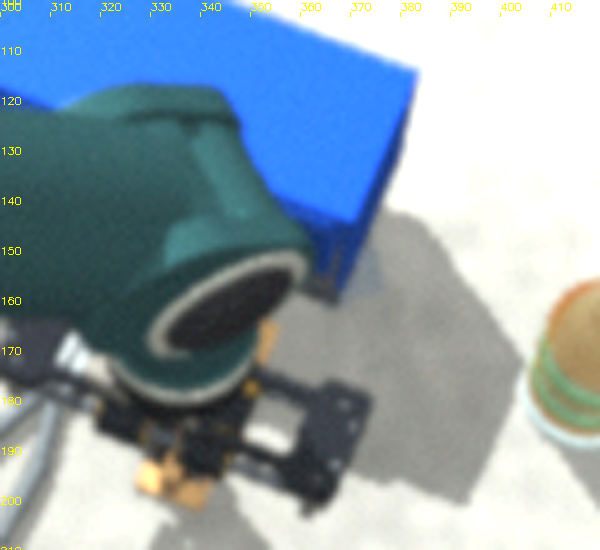

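play_rows(motion=[[0,0,0,0,0,0],[0,0,0,0,0,0],[0,0,0,0,0,0],[0,0.01,0,0,0,0],[0,0.02,0,0,0,0],[0,0.03,0,0,0,0],[0,0.04,0,-0.0017,0,0],[0,0.0455,0,-0.0017,0,0],[0,0.0455,0,-0.0017,0,0],[0,0.0455,0,-0.0017,0,0]], fingers=-0.4)

```text
clock: 9.05
eef_pos: [0.5397, -0.0503, 0.023]
ee_rot: [-1.227, 1.181, -1.181]
contact_force: [0.1, 0.1, 0.2]
gripper_width: 0.0277
```

play_rows(motion=[[0,0,0,0,0,0],[0,0,0,0,0,0],[0,0,0,0,0,0],[0,0,0,0,0,0],[0,0,0,0,0,0],[0,0,0,0,0,0],[0,0,0,0,0,0],[0,0,0,0,0,0],[0,0,0,0,0,0],[0,0,0,0,0,0]], fingers=-1, force=30)

```text
clock: 10.3
eef_pos: [0.5397, -0.0503, 0.023]
ee_rot: [-1.227, 1.181, -1.181]
contact_force: [-0.8, 0.7, 2.4]
gripper_width: 0.0119
```

```bash
python3 - <<'E'
from h import *
go((.5581,-.0500,.023),.038-np.pi/2)
np.set_printoptions(precision=4,suppress=True)
print("nose",onz("scene",(355,163.5),.003),"tail corners",onz("scene",(327,196.5),.007),onz("scene",(341,201.5),.007))
s=robot.get_state();print(Ro.from_rotvec(s["ee_rot"]).as_matrix())
E
```

```text
at [ 0.5397 -0.0503  0.023 ] q [-0.51  0.7   0.71  2.03 -0.73  0.68 -0.86] F [-0.8  0.7  2.4] w 0.0119 t 10.3
shift [0.0013, 0.0, 0.0614]
turn [0.0, 0.0004, -0.0001] rows turn 0.0030919407809458076 rows move 0.2946384011994042
nose [ 0.6473 -0.0628  0.003 ] tail corners [ 0.5213 -0.0327  0.007 ] [ 0.5247 -0.0747  0.007 ]
[[ 0.0386 -0.      0.9993]
 [-0.9993  0.0001  0.0386]
 [-0.0001 -1.     -0.    ]]
```

play_rows(motion=[[0,0,0.01,0,0,0],[0,0,0.015,0,0,0],[0,0,0.02,0,0,0],[0,0,0.024,0,0,0],[0,0,0.028,0,0,0],[0,0,0.032,0,0,0],[0,0,0.036,0,0,0],[0,0,0.04,0,0,0],[0,0,0.044,0,0,0],[0,0,0.044,0,0,0]])

```text
clock: 11.55
eef_pos: [0.5487, -0.0503, 0.0229]
ee_rot: [-1.231, 1.188, -1.176]
contact_force: [-12.9, -0.4, 15.8]
gripper_width: 0.012
```

play_rows(motion=[[0,0,-0.05,0,0,0],[0,0,-0.08,0,0,0],[0,-0.06,-0.08,0,0,0],[0,-0.15,-0.08,0,0,0],[-0.15,-0.15,-0.07,0,0,0],[-0.3,-0.15,-0.06,0,0,0],[-0.45,-0.15,-0.05,0,0,0],[-0.6,-0.15,-0.044,0,0,0],[-0.6,-0.08,-0.044,0,0,0],[-0.6,-0.02,-0.044,0,0,0]])

```text
clock: 12.8
eef_pos: [0.5326, 0.1292, 0.0284]
ee_rot: [-1.228, 1.18, -1.181]
contact_force: [0.1, 0.0, -0.7]
gripper_width: 0.0118
```

```bash
python3 - <<'E'
from h import *
u=np.array([np.cos(.038),np.sin(.038)]);f=np.array([.645,.133])
go((*(f-u*.112),.0235),.038-np.pi/2)
x=robot.get_image("top")
c=cv2.convertScaleAbs(cv2.resize(x[80:280,100:400],None,fx=2.6,fy=2.6,interpolation=cv2.INTER_CUBIC),alpha=1.7,beta=15)[:,:,::-1]
cv2.imwrite("pics/m1.png",c)
E
```

```text
at [0.5326 0.1292 0.0284] q [-0.86  0.71  0.73  2.01 -0.73  0.71 -1.19] F [ 0.1  0.  -0.7] w 0.0118 t 12.8
shift [0.0015, 0.0163, 0.0014]
turn [-0.0, 0.0006, 0.0004] rows turn 0.005976657450151936 rows move 0.07877640962563928
```

View pics/m1.png

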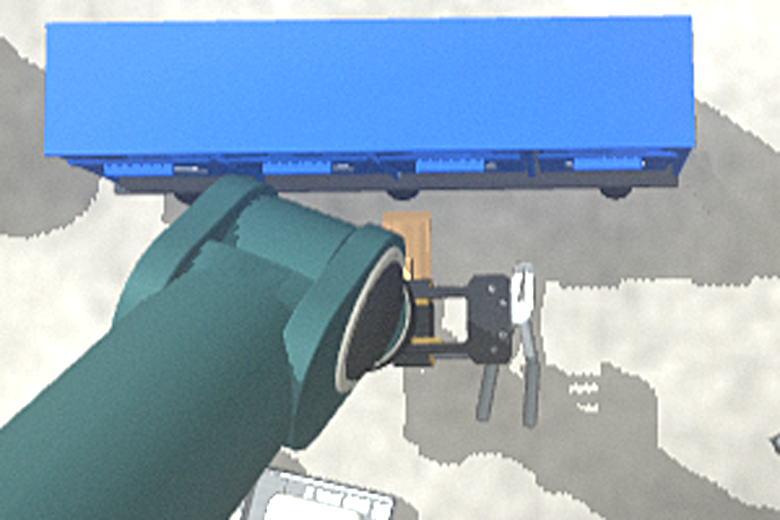

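```bash
python3 - <<'E'
from h import *
np.set_printoptions(precision=4,suppress=True)
x=robot.get_image("top");hsv=cv2.cvtColor(x,cv2.COLOR_RGB2HSV)
roi=hsv[155:190,240:275];m=(roi[...,0]>8)&(roi[...,0]<25)&(roi[...,1]>70)&(roi[...,2]>60)
for r in range(5,32,3):
    c=np.where(m[r])[0]
    if len(c): print(155+r,240+c.min(),240+c.max()+1,onz("top",(240+c.min(),155.5+r),.009)[:2],onz("top",(241+c.max(),155.5+r),.009)[:2])
g=x[148:158,:].astype(int).sum(2)
for a,b in((165,190),(245,267),(326,348)):
    for r in(4,5,6):
        c=np.where(g[r,a:b]<95)[0]+a; print("foot",148+r,c.min() if len(c) else None,c.max()+1 if len(c) else None, onz("top",((c.min()+c.max()+1)/2,148.5+r),.004)[:2] if len(c) else "")
print(g[:, 245:267][3:8])
E
```

```text
163 248 266 [0.6297 0.1483] [0.6307 0.1089]
166 248 266 [0.6231 0.148 ] [0.624  0.1087]
169 252 266 [0.6167 0.1391] [0.6174 0.1084]
172 256 266 [0.6102 0.1301] [0.6108 0.1082]
175 257 266 [0.6037 0.1277] [0.6041 0.108 ]
178 257 266 [0.5971 0.1275] [0.5975 0.1078]
181 256 266 [0.5904 0.1294] [0.5909 0.1076]
184 256 266 [0.5838 0.1292] [0.5843 0.1074]
foot 152 None None 
foot 153 None None 
foot 154 167 179 [0.6467 0.3149]
foot 152 None None 
foot 153 249 261 [0.6533 0.1346]
foot 154 250 260 [0.6511 0.1345]
foot 152 342 343 [ 0.6602 -0.0588]
foot 153 331 342 [ 0.6576 -0.0456]
foot 154 332 341 [ 0.6554 -0.0456]
[[143 148 146 155 146 152 146 152 152 145 154 152 159 153 146 153 151 141
  153 147 160 143]
 [112 119 124 127 131 129 137 130 135 129 132 124 124 125 121 125 121 112
  112 107 112 104]
 [196 190 192 151  88  90 100 104 107  97 100  98  86 105  89  87 190 235
  229 238 231 233]
 [250 259 256 238 125  75  85  82  99  94  83 101  95  89  55 133 262 269
  271 267 272 269]
 [259 266 258 268 236 167  64  63  95  90  95  94  79  69 122 237 275 261
  261 263 254 257]]
```

play_rows(motion=[[-0.005,0.004,0,0,0,0],[-0.01,0.008,0,0,0,0],[-0.015,0.012,0,0,0,0],[-0.015,0.015,0,0,0.0006,0],[-0.015,0.0163,0,0,0.0006,0],[-0.015,0.0163,0,0,0.0006,0],[-0.015,0.0163,0,0,0.0006,0],[-0.015,0.0163,0,0,0.0006,0],[-0.015,0.0163,0,0,0.0006,0],[-0.015,0.0163,0,0,0.0006,0]])

```text
clock: 14.15
eef_pos: [0.5326, 0.134, 0.0241]
ee_rot: [-1.227, 1.181, -1.181]
contact_force: [-0.0, 0.3, -1.1]
gripper_width: 0.0117
```

play_rows(motion=[[0,0,0,0,0,0],[0,0,0,0,0,0],[0,0,0,0,0,0],[0,0,0,0,0,0],[0,0,0,0,0,0],[0,0,0,0,0,0],[0,0,0,0,0,0],[0,0,0,0,0,0],[0,0,0,0,0,0],[0,0,0,0,0,0]], fingers=-0.6)

```text
clock: 15.4
eef_pos: [0.5325, 0.134, 0.0241]
ee_rot: [-1.227, 1.182, -1.181]
contact_force: [-0.7, 0.2, 0.1]
gripper_width: 0.0184
```

play_rows(motion=[[0,0,0,0,0,0],[0,0,0,0,0,0],[0,0,0,0,0,0],[0,0,0,0,0,0],[0,0,0,0,0,0],[0,0,0,0,0,0],[0,0,0,0,0,0],[0,0,0,0,0,0],[0,0,0,0,0,0],[0,0,0,0,0,0]], fingers=-1)

```text
clock: 16.65
eef_pos: [0.5325, 0.134, 0.0241]
ee_rot: [-1.227, 1.182, -1.181]
contact_force: [0.6, -0.0, -0.1]
gripper_width: 0.0122
```

```bash
python3 - <<'E'
from h import *
np.set_printoptions(precision=4,suppress=True)
go((.533,.134,.0235),.038-np.pi/2)
x=robot.get_image("top");hsv=cv2.cvtColor(x,cv2.COLOR_RGB2HSV)
roi=hsv[150:190,235:275];m=(roi[...,0]>8)&(roi[...,0]<25)&(roi[...,1]>70)&(roi[...,2]>60)
for r in range(5,32,3):
    c=np.where(m[r])[0]
    if len(c): print(150+r,235+c.min(),235+c.max()+1,onz("top",(235+c.min(),150.5+r),.005)[:2],onz("top",(236+c.max(),150.5+r),.005)[:2])
E
```

```text
at [0.5325 0.134  0.0241] q [-0.86  0.71  0.72  2.01 -0.74  0.7  -1.19] F [ 0.6 -0.  -0.1] w 0.0122 t 16.65
shift [0.0002, 0.0018, 0.0015]
turn [0.0001, -0.0002, -0.0] rows turn 0.00222297379597496 rows move 0.011572524557530538
164 246 264 [0.6281 0.1534] [0.6291 0.1138]
167 246 264 [0.6214 0.1531] [0.6224 0.1136]
170 250 264 [0.615  0.1441] [0.6157 0.1134]
173 253 264 [0.6085 0.1373] [0.6091 0.1131]
176 253 264 [0.6019 0.1371] [0.6024 0.1129]
179 253 264 [0.5952 0.1368] [0.5958 0.1127]
```

play_rows(motion=[[0,0,0.01,0,0,0],[0,0,0.02,0,0,0],[0,0,0.026,0,0,0],[0,0,0.03,0,0,0],[0,0,0.034,0,0,0],[0,0,0.038,0,0,0],[0,0,0.042,0,0,0],[0,0,0.046,0,0,0],[0,0,0.05,0,0,0],[0,0,0.05,0,0,0]])

```text
clock: 17.95
eef_pos: [0.5478, 0.1346, 0.0241]
ee_rot: [-1.227, 1.181, -1.182]
contact_force: [-0.0, 0.4, 0.1]
gripper_width: 0.0119
```

play_rows(motion=[[0,0,0.004,0,0,0],[0,0,0.008,0,0,0],[0,0,0.012,0,0,0],[0,0,0.016,0,0,0],[0,0,0.02,0,0,0],[0,0,0.024,0,0,0],[0,0,0.028,0,0,0],[0,0,0.032,0,0,0],[0,0,0.036,0,0,0],[0,0,0.036,0,0,0]])

```text
clock: 19.2
eef_pos: [0.5586, 0.135, 0.0241]
ee_rot: [-1.227, 1.181, -1.182]
contact_force: [-0.4, 0.1, 0.8]
gripper_width: 0.0116
```

play_rows(motion=[[0,0,0.01,0,0,0],[0,0,0.02,0,0,0],[0,0,0.03,0,0,0],[0,0,0.04,0,0,0],[0,0,0.05,0,0,0],[0,0,0.06,0,0,0],[0,0,0.068,0,0,0],[0,0,0.074,0,0,0],[0,0,0.08,0,0,0],[0,0,0.08,0,0,0]])

```text
clock: 20.45
eef_pos: [0.5827, 0.1359, 0.0241]
ee_rot: [-1.226, 1.181, -1.182]
contact_force: [-1.3, 0.1, 2.1]
gripper_width: 0.0115
```

play_rows(motion=[[0,0,0.003,0,0,0],[0,0,0.006,0,0,0],[0,0,0.009,0,0,0],[0,0,0.012,0,0,0],[0,0,0.015,0,0,0],[0,0,0.018,0,0,0],[0,0,0.02,0,0,0],[0,0,0.022,0,0,0],[0,0,0.024,0,0,0],[0,0,0.024,0,0,0]])

```text
clock: 21.7
eef_pos: [0.5837, 0.1359, 0.0239]
ee_rot: [-1.235, 1.191, -1.174]
contact_force: [-18.6, -2.2, 19.6]
gripper_width: 0.0116
```

play_rows(motion=[[0,0,-0.005,0,0,0],[0,0,-0.01,0,0,0],[0,0,-0.015,0,0,0],[0,0,-0.015,0,0,0],[0,0,-0.015,0,0,0],[0,0,-0.015,0,0,0],[0,0,-0.015,0,0,0],[0,0,-0.015,0,0,0],[0,0,-0.015,0,0,0],[0,0,-0.015,0,0,0]])

```text
clock: 22.95
eef_pos: [0.5835, 0.1359, 0.024]
ee_rot: [-1.229, 1.184, -1.179]
contact_force: [-4.7, -1.1, 7.7]
gripper_width: 0.012
```

play_rows(motion=[[0,0,0,0,0,0],[0,0,0,0,0,0],[0,0,0,0,0,0],[0,0,0,0,0,0],[0,0,0,0,0,0],[0,-0.02,0,0,0,0],[0,-0.06,0,0,0,0],[0,-0.12,0,0,0,0],[0,-0.22,0,0,0,0],[0,-0.35,0,0,0,0]], fingers=-0.3)

```text
clock: 24.2
eef_pos: [0.5847, 0.1359, 0.1307]
ee_rot: [-1.227, 1.182, -1.181]
contact_force: [1.5, 0.1, 0.2]
gripper_width: 0.0327
```

play_rows(motion=[[0,-0.1,-0.1,0,0,0],[0,-0.2,-0.2,0,0,0],[0.1,-0.3,-0.3,0,0,0],[0.25,-0.35,-0.4,0,0,0],[0.4,-0.35,-0.5,0,0,0],[0.55,-0.35,-0.5,0,0,0],[0.7,-0.35,-0.5,0,0,0],[0.85,-0.35,-0.5,0,0,0],[1,-0.35,-0.5,0,0,0],[1,-0.35,-0.5,0,0,0]])

```text
clock: 25.45
eef_pos: [0.4455, -0.1738, 0.2352]
ee_rot: [-1.223, 1.186, -1.189]
contact_force: [0.2, -0.4, -0.1]
gripper_width: 0.0323
```

```bash
python3 - <<'E'
from h import *
go((.5,-.1,.2),.038-np.pi/2)
def cr(n,x,y,w,h,k): return cv2.convertScaleAbs(cv2.resize(robot.get_image(n)[y:y+h,x:x+w],None,fx=k,fy=k,interpolation=cv2.INTER_CUBIC),alpha=1.7,beta=15)[:,:,::-1]
a=cr("top",120,80,260,120,3);b=cr("top",225,140,65,65,4);c=cr("scene",250,90,130,65,4)
o=np.zeros((360+260,800,3),np.uint8);o[:360,:780]=a;o[360:620,:260]=b;o[360:620,270:790]=c
cv2.imwrite("pics/f1.png",o[:,:])
E
```

```text
at [ 0.4455 -0.1738  0.2352] q [-0.68  0.28  1.17  2.06 -0.31  1.   -0.9 ] F [ 0.2 -0.4 -0.1] w 0.0323 t 25.45
shift [-0.2407, 0.1174, 0.1886]
turn [-0.0009, -0.0056, 0.0007] rows turn 0.047830612462732944 rows move 1.5722582010067883
```

View pics/f1.png

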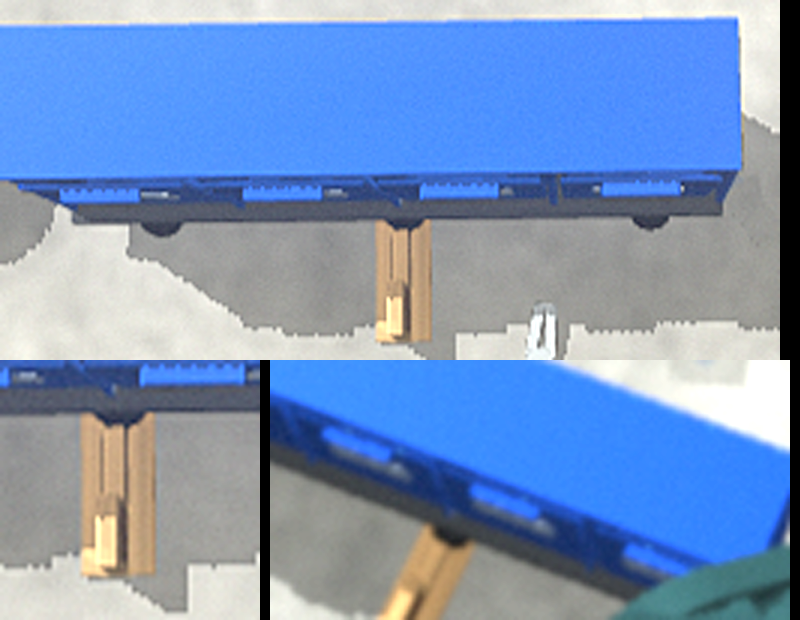

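```bash
python3 - <<'E'
from h import *
print("tail",onz("top",(120+404/3-.5,80+341/3-.5),.005).round(4),"foot front",onz("top",(120+405/3-.5,80+228/3-.5),.008).round(4))
s=robot.get_state();print(s["contact_force"].round(2),s["joint_velocities"].round(3),s["clock"])
print(robot.finish_job())
E
```

```text
tail [0.5651 0.1333 0.005 ] foot front [0.648  0.1348 0.008 ]
[ 0.95 -0.    0.64] [-0.026  0.001 -0.01   0.005 -0.002 -0.003  0.003] 25.6
the job is handed in; nothing more can be done
None
```

The thin packer is now fully home under the middle front foot, which was the clear one. I handed the job in at 25.6 s.

- **Choosing the packer:** I took the one in the compartment nearer the robot's left. Triangulating the rib tops gave 44 mm against 49 mm, so it was the thinner of the two.
- **Right foot:** it jammed at the nose, right at the foot's edge, with about 13 N of resistance, so I drew it out. The packer may have been about 4–5 mm off the foot's middle here, because I only corrected that camera-to-arm offset afterwards.
- **Middle foot:** it slid in with at most about 1 N of resistance until the stop met the foot, where the push rose to about 19 N. I then eased off, let go and backed away.
- **Left foot:** I did not test it, because the middle one had already proved clear. The lantern stayed where it was, as it was not in the way.

**Last checks:**
- The final pictures show the stop at the disc's edge and the packer within about 1 mm of the foot's centre line.
- The packer's tail measured about 83 mm in front of the foot's edge, where 80 mm was expected. That is about what camera error allows, and the 19 N stop and the pictures agree that it is home.
- The gripper was clear, with wrist force readings of about 1 N or less. I did not move the pliers, soap dish, stand, lantern or thick packer, but I did not measure them again at the end.

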